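Store a wooden find in the lift-up locker

TASK

Raise the locker's clear lift-up door until its stay locks and it stands up by itself, then lay the long square-sided wooden stave gently (not dropped) in the white cradle inside. Then pinch the two black tabs of the stay's catch together to unlock the door so that it comes down fully shut, with everything let go and the other things on the table left where they are.

Things in the scene. Friction and masses are not known exactly. Their poses are not given: they have to be found in the camera images.
- locker: Pale grey fixed bench locker. Origin on the table; its x runs from its front to its back, y to the left, z up (mm, this frame, also below). Box y -115 to 115, x -73 to 160, 155 high; sill at the front 60 high; above it the front is open and slopes back to the roof's edge at x 60. Beside it a bay (y -115 to -241, x -40 to 160, 100 high) carries the stay; column at x 94-108, y -168 to -212, 262 high.
- door (a joint): Angle of the clear metal-framed door (224 wide, 157 long), hinged at its top edge: 0 shut on the sill, grows as its lower edge swings up towards the robot; upright at 2.2. The stay snaps locked at about 2.3 and then holds it at 2.28; end stop 2.42. Unlocked, a spring and damper close it from any angle in about 4 s. Lifting takes 5 to 10 N at the bar.
- hinge (a point): Middle of the door's hinge line, which runs along the locker's y: at (60, 0, 155) in the locker's frame.
- bar (a point): Middle of the door's handle: a bar with a grey free-turning sleeve 14 thick, 96 long, along the locker's y, standing off the door's lower edge on two steel legs. In the locker's frame it is at (-114, 0, 68) when shut, 194 from the hinge line, and swings about it. Gap between the sleeve and the door's edge about 33.
- cradle (a point): Where the stave's centre lies when it is home, at (-6, 0, 45) in the locker's frame. The cradle is two white rests, 12 wide, at y -42 and 42, with flared cheeks: a flat bed 32 wide, 30 above the table, opening upward to about 55; the stave lies along the locker's y. Locker floor 12 above the table; the fingers have room between the rests.
- catch (a point): Midway between the catch's two black tabs, at (60, -190, 282) in the locker's frame. The tabs stand upright, one at +y, one at -y; each 28 wide (x), z 262 to 298; 52 over both outer faces (y). Pinched towards each other (5 to 12 N) they free the stay. The raised door's edge is 78 away in y.
- tab_l (a joint): Angle of the tab at +y, 0 at rest, grows as it is pinched inward; stop at 0.32 (outer face then about 10 further in). Its nose frees the pin above about 0.2. Both must be in at the same time, until the door has swung below about 1.9.
- tab_r (a joint): The same for the tab at -y.
- stave_mid (a point): Centre of the wooden stave: a dark wooden bar 160 long (its x axis), 28 wide (y), 30 high (z), with a thinner blunt tip (18 wide, 20 high, 25 long) at +x; 0.1 to 0.2 kg. It lies flat on the table, at the left or at the right of the locker. 15 above its underside.
- paddle: Bystander: a flat dark wooden paddle, 145 long with a 52 wide blade, 16 thick, lying at the other side of the locker. Origin under it. Leave it alone.
- spray: Bystander: clear spray bottle with black head, 64 across, 180 high. Origin under it.
- jar: Bystander: glass jar 68 across, 85 high. Origin under it.
- marker: Bystander: black marker pen 130 long, 14 high. Origin under it.
- tweezers: Bystander: steel tweezers 120 long, 4 high. Origin under it.
- scale_bar: Bystander: flat black-and-white photo scale 150 by 25 by 4. Origin under it.

How it is judged (in metres and radians):
On the way, in this order (a step that is already met when the one before it is completed fails the run):
1. the door is up, locked by its stay and standing by itself, untouched (value of joint door above 2.2 rad and contact force between each of the fingers, the arm and locker below 0.3 N), for 0.5 s.
2. the stave lies in the cradle, let go, with the door still up (value of joint door above 2.2 rad and distance between stave_mid and cradle below 0.03 m and z of stave_mid in the frame of locker below 0.053 m and angle between the x axis of stave_mid and the y axis of locker, either way round below 0.12 rad and contact force between the fingers and stave below 0.1 N), for 0.2 s.
3. both tabs of the catch are pinched together while the door is up (value of joint each of tab_l, tab_r above 0.15 rad and value of joint door above 1.5 rad), for 0.05 s.
At the end, for the whole second after the job is handed in: The door is shut (within 0.05 rad), both tabs have sprung back, and the stave lies at rest down in the cradle along it (within 30 mm of the cradle's middle lengthwise, 10 mm sideways, 0.12 rad, not more than 8 mm high) (value of joint door below 0.05 rad and value of joint each of tab_l, tab_r below 0.08 rad and distance between stave_mid and cradle below 0.03 m and x of stave_mid in the frame of cradle between -0.01 and 0.01 m and z of stave_mid in the frame of locker below 0.053 m and angle between the x axis of stave_mid and the y axis of locker, either way round below 0.12 rad and linear speed of stave below 0.02 m/s); the robot touches nothing.
It fails at once if the stave dropped or thrown: faster than 0.7 m/s while out of the fingers (linear speed of stave above 0.7 m/s and contact force between the fingers and stave below 0.05 N).
It fails at once if a bystander moved more than 40 mm (distance of any of paddle, spray, jar, marker, tweezers, scale_bar from where it was at the start of the episode above 0.04 m).
It also fails if it takes over 72 s, if anything falls off the work surface, if the arm or the gripper's body presses on something with over 40 N, if the wrist force passes 120 N, or if a joint passes its speed limit or range.

ROBOT

A 6-joint arm with a two-finger parallel gripper is mounted at the origin on the work surface. World frame = base frame: x ahead of the robot, y to its left, z up, the work surface at z = 0. Lengths are in mm, angles in degrees, forces in N, time in s.
With the tool pointing down it reaches from about 350 to 1000 mm from the base axis. Payload 7.1 kg.
Tool frame: the origin (TCP) lies midway between the tips of the shut fingers; the grasp point (between the pads) lies 19 mm behind it; z points along the fingers, y is the direction in which the jaws open and shut (so a half turn about z gives the same grasp; the last joint's range is limited). The gripper opens to 85 mm and grips with 20 to 120 N. Pads are 22 mm wide; open, the fingers measure 114 mm over their backs; the gripper's body (76 mm by 85 mm) begins 54 mm behind the grasp point. The pads swing forward as they close: fully open they stand 13 mm farther back than shut.
Start: joints at [-66.807, 24.242, 93.386, -0, 62.372, -1.089], TCP at [257.032, -569.684, 231.319] pointing down, gripper open.
Joint ranges: [-172.04, 172.04], [-51.8, 120.97], [4.93, 147.93], [-75.15, 255.16], [6.16, 154.13], [-145.62, 145.62]. Speed limits (degrees/s): [136.94, 136.94, 172.46, 180, 180, 180].

INTERFACE

Orientations are given as a 3x3 rotation matrix whose columns are the frame's x, y, z axes.
In Python, from bench import ctrl, eyes, finish_job gives the robot as it stands. The module is installed in compiled form; this text tells all that it offers.
- The arm moves only by the shell command python3 -m inch 'ROWS' [OPENING] [FORCE]. ROWS is text: rows parted by semicolons, each of 4 numbers parted by spaces: the shift along the tool's x, y, z in cm, then the turn about the tool's z in rad. In form: tx ty tz spin; .... A call has exactly 5 rows; each row is the pose to reach, as a shift and turn from the pose commanded when the call began, along the tool's axes at that moment; what a row does not reach only later rows make up. A row lasts 1/12 s, in which the tool goes at most 41.7 mm and 7.16 degrees, less where a joint would pass 70% of its speed; a pose out of reach is approached as far as the arm can. A call with a gripper value outside its range is refused whole. OPENING is the opening, from 0 (shut) to 1 (fully open), set as the call begins (- or left out, the last holds). The fingers move at their own pace and stop on an object; FORCE is the grip in N (left out, the last holds). Time passes only in rows, so rows that repeat a pose let the fingers close, or fill a call up. It gives the time, the measured TCP pose, the force and the opening at its end, in the units of the state.
- ctrl.read_state(): the state, without advancing time (a new reading comes with each control period).
- eyes.get_image(name): name is "scene" or "top" or "wrist"; returns a dict with "img" (400x640x3 uint8, blue, green, red), "camera_matrix" (3x3 intrinsics, pixels), "position" and "attitude" of the camera in the world; the wrist camera has in their place "hand_eye" (4x4, takes a point from camera to tool coordinates, whose origin is the TCP and whose axes are the flange's). Camera axes: x right, y down, z forward; pixel columns grow to the right and rows downward; lengths in mm; the calibration is good to about 2 mm. A picture is of the moment at which its call begins: read the wrist's pose just before it. There is no depth.
- finish_job(): hands the job in, once; it reports no verdict.
The state is a dict: "time": time; "joint_positions": joint angles; "qd": joint speeds; "joint_efforts": joint torques, N m; "ee_pos": TCP position; "tool_rot": TCP orientation; "ft_force": force on the tool from outside, world axes, zero at the start; "torque": the same for the moment, N m; "grip_width": finger opening in mm.
Only numpy, scipy, OpenCV 4.12 (cv2) and the standard library are available. Lean on these libraries where they do the work, as an engineer would, in place of code of your own. Each camera call takes 0.05 s, during which the arm holds its last target. There are 200 camera calls.

## Working session

There is one attempt and no reset: what is moved stays moved. The work goes in short steps, Python scripts to look and compute and a shell command to move; the robot and the scene stay as the last step left them, time stands still between calls to the robot, and variables do not carry over. Pictures are saved under pics/ and viewed, about 8 in all and at most 12, crops included, and the job is handed in when it is done.

```bash
mkdir -p pics; ls
python3 - <<'E'
from bench import ctrl,eyes
import cv2,json,numpy as np
s=ctrl.read_state(); print(s)
for n in("scene","top"):
    d=eyes.get_image(n); cv2.imwrite(f"pics/{n}0.png",d["img"]); print(n,d["camera_matrix"],d["position"],d["attitude"])
    np.savez(f"{n}.npz",K=d["camera_matrix"],p=d["position"],R=d["attitude"])
d=eyes.get_image("wrist");print(d["hand_eye"],d["camera_matrix"])
E
```

```text
pics
{'time': 0.0, 'joint_positions': array([-6.68070188e+01,  2.42833232e+01,  9.34337312e+01,  1.48607385e-04,
        6.23716395e+01, -1.08900355e+00]), 'qd': array([ 0.03112941, -0.00599627,  0.00731264,  0.0406794 , -0.00986511,
        0.07160774]), 'joint_efforts': array([ 2.52388927e-03, -5.57377803e+01, -2.81743902e+01,  7.20051457e-05,
        7.37046765e-03, -5.50905361e-05]), 'ee_pos': array([ 256.81560826, -569.18059357,  230.54200086]), 'tool_rot': array([[ 9.11533127e-01,  4.11226202e-01, -6.07535851e-04],
       [ 4.11226649e-01, -9.11532016e-01,  1.42380191e-03],
       [ 3.17162725e-05, -1.54767754e-03, -9.99998802e-01]]), 'ft_force': array([-0.43189561,  0.60463599,  0.32788112]), 'torque': array([0.01554802, 0.01591188, 0.05078359]), 'grip_width': 85.549581276816}
scene [[515.03634512   0.         328.31632755]
 [  0.         515.03634512 203.42898277]
 [  0.           0.           1.        ]] [ 997.795236   -522.27246072 1479.1516852 ] [[ 0.732708    0.59009434 -0.3390098 ]
 [ 0.68054218 -0.63616739  0.36352909]
 [-0.00115052 -0.49707114 -0.86770903]]
top [[456.32527633   0.         315.02494639]
 [  0.         456.32527633 199.27824325]
 [  0.           0.           1.        ]] [ 329.7239009     6.8080489  1862.41446615] [[ 8.12321791e-03 -9.96758052e-01  8.00462259e-02]
 [-9.99966312e-01 -8.19145491e-03 -5.24127014e-04]
 [ 1.17812287e-03 -8.00392717e-02 -9.96791015e-01]]
[[ 2.25934504e-04 -9.47804447e-01 -3.18852126e-01  8.14943856e+01]
 [ 9.99999740e-01  4.32528036e-04 -5.77125056e-04 -2.55988552e-01]
 [ 6.84914179e-04 -3.18851913e-01  9.47804299e-01 -1.42215117e+02]
 [ 0.00000000e+00  0.00000000e+00  0.00000000e+00  1.00000000e+00]] [[355.66376188   0.         322.07010159]
 [  0.         355.66376188 196.06521668]
 [  0.           0.           1.        ]]
```

View pics/scene0.png

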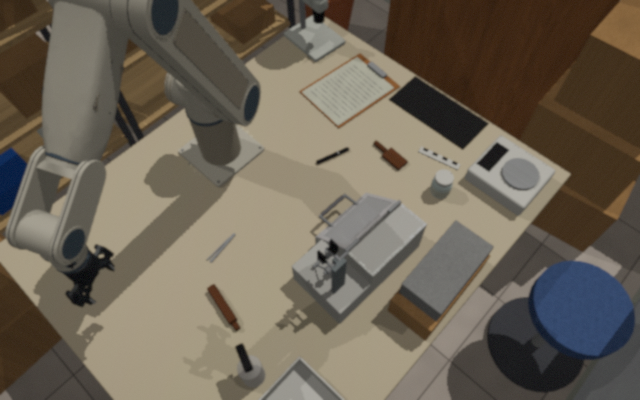

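View pics/top0.png

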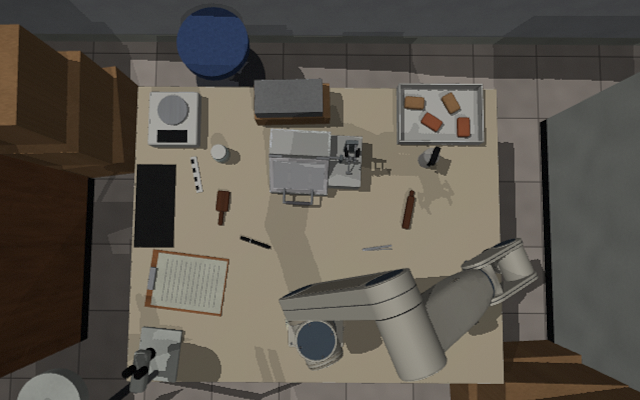

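The stave is at top-image (408,210), right of the locker; the locker spans about (268–370,128–205), with the handle bar near (302,200). The paddle is at (223,206). I'll zoom in to get the corner positions.

Run:
```python
import cv2,numpy as np
t=cv2.imread("pics/top0.png")[110:240,255:425]
s=cv2.imread("pics/scene0.png")[180:340,195:435]
a=cv2.resize(t,None,fx=4.6,fy=4.6,interpolation=cv2.INTER_CUBIC); 
cv2.imwrite("pics/topz.png",a)
```

```text
(no output)
```

View pics/topz.png

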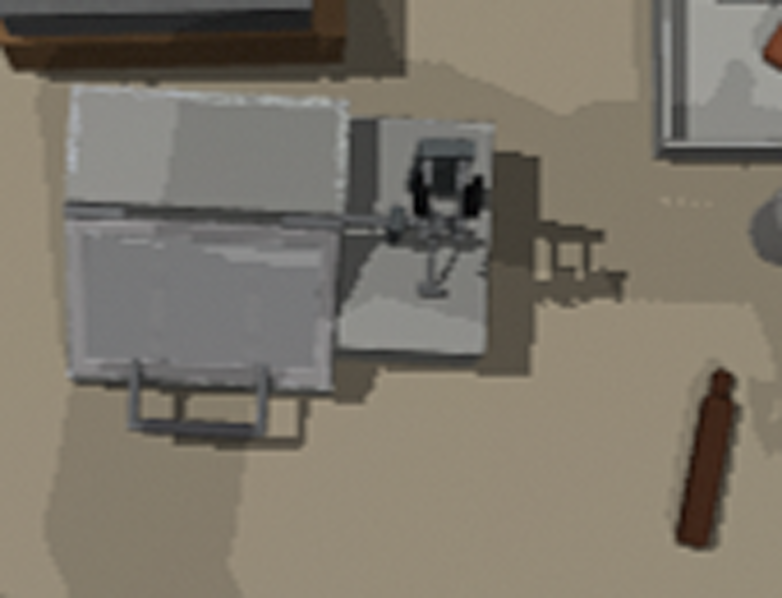

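```bash
cat > h.py <<'E'
import numpy as np
from scipy.optimize import least_squares
def proj(c,P):
    q=(np.atleast_2d(P)-c["p"])@c["R"]; uv=q@c["K"].T; return uv[:,:2]/uv[:,2:]
def ray(c,uv,z):
    d=c["R"]@np.linalg.solve(c["K"],[uv[0],uv[1],1]); return c["p"]+d*(z-c["p"][2])/d[2]
def T(L,P):
    x,y,a=L; P=np.atleast_2d(P).astype(float); c,s=np.cos(a),np.sin(a)
    return np.c_[x+c*P[:,0]-s*P[:,1],y+s*P[:,0]+c*P[:,1],P[:,2]]
E
python3 - <<'E'
from h import *
c=np.load("top.npz")
px=np.array([[72,87],[348,103],[494,122],[485,355],[197,429],[448,190]])/4.6+[255,110]
M=np.array([[160,115,155],[160,-115,155],[160,-241,100],[-40,-241,100],[-114,0,68],[60,-190,290]])
f=lambda L:(proj(c,T(L,M))-px).ravel()
r=least_squares(f,[700,50,0],loss="soft_l1"); L=r.x; print(L,np.degrees(L[2]));print(r.fun.reshape(-1,2).round(1))
np.save("L.npy",L)
for n,p in dict(hinge=(60,0,155),bar=(-114,0,68),cradle=(-6,0,45),catch=(60,-190,282)).items(): print(n,T(L,p)[0].round(1))
tip=ray(c,np.array([723,372])/4.6+[255,110],25);b=ray(c,np.array([695,546])/4.6+[255,110],30);
d=tip-b;print("stave",tip,b,np.hypot(*d[:2]),np.degrees(np.arctan2(d[1],d[0])),b+d*80/160)
E
```

```text
[ 5.69821570e+02  6.91592353e+01 -3.96156653e-02] -2.2698104247437607
[[-0.3 -0.1]
 [ 0.2 -0.8]
 [ 0.1 -0.2]
 [-0.  -0.1]
 [-0.   0.4]
 [ 0.   0.7]]
hinge [629.8  66.8 155. ]
bar [455.9  73.7  68. ]
cradle [563.8  69.4  45. ]
catch [ 622.2 -123.1  282. ]
stave [ 514.64025355 -386.98242581   25.        ] [ 361.57227835 -360.14565149   30.        ] 155.4027589486701 -9.944360089810436 [ 438.10626595 -373.56403865   27.5       ]
```

```bash
cat > go.py <<'E'
# go.py x y z yaw_deg_of_tool_x : prints remaining shift (cm, tool axes) and spin (rad)
import sys,numpy as np
from bench import ctrl
s=ctrl.read_state();R=s["tool_rot"];p=s["ee_pos"]
print("t%.2f"%s["time"],"p",p.round(1),"yaw %.2f"%np.degrees(np.arctan2(R[1,0],R[0,0])),"w %.1f"%s["grip_width"],"F",s["ft_force"].round(1),"q",s["joint_positions"].round(0))
if len(sys.argv)>1:
    x,y,z,a=map(float,sys.argv[1:])
    d=R.T@(np.array([x,y,z])-p)/10
    w=np.arctan2(R[1,0],R[0,0])-np.radians(a); print("shift",d.round(2),"spin %.3f"%((w+np.pi)%(2*np.pi)-np.pi))
E
python3 -m inch '2.2 -2.5 0 0; 4.4 -5 0 0; 6.6 -7.5 0 0; 8.9 -10 0 0; 11.15 -12.6 0 0' 1
python3 -m inch '2.2 -2.5 0 0; 4.4 -5 0 0; 6.6 -7.5 0 0; 8.9 -10 0 0; 11.15 -12.6 0 0'
python3 -m inch '2.2 -2.5 0 0; 4.4 -5 0 0; 6.6 -7.5 0 0; 8.9 -10 0 0; 11.15 -12.6 0 0'
python3 -m inch '2.2 -2.5 0 0; 4.4 -5 0 0; 6.6 -7.5 0 0; 8.9 -10 0 0; 11.15 -12.6 0 0'
python3 -m inch '0 0 0 -.12; 0 0 0 -.24; 0 0 0 -.36; 0 0 0 -.48; 0 0 0 -.6' 0.42
python3 -m inch '0 0 0 -.12; 0 0 0 -.24; 0 0 0 -.36; 0 0 0 -.48; 0 0 0 -.508'
python3 go.py 456 73.7 49 87.73
python3 - <<'E'
from bench import ctrl,eyes
from h import *
import cv2
s=ctrl.read_state();d=eyes.get_image("wrist");H=d["hand_eye"];R=s["tool_rot"]
c=dict(K=d["camera_matrix"],p=s["ee_pos"]+R@H[:3,3],R=R@H[:3,:3]);np.savez("wrist.npz",**c)
L=np.load("L.npy");im=d["img"].copy()
for P in [(-114,0,68),(-114,48,68),(-114,-48,68),(-68,112,64),(-68,-112,64),(-73,115,60),(60,0,155)]:
    u=proj(c,T(L,P))[0];print(P,u.round(1));cv2.drawMarker(im,tuple(int(v) for v in u),(0,0,255),0,10,1)
cv2.imwrite("pics/w1.png",im)
E
```

```text
time: 0.57
ee_pos: [306.9, -407.5, 231.0]
tool_rot: [[0.912, 0.411, -0.0], [0.411, -0.912, 0.0], [0.0, -0.0, -1.0]]
ft_force: [0.9, 0.0, 0.7]
grip_width: 85.7
time: 0.98
ee_pos: [356.8, -246.8, 231.3]
tool_rot: [[0.912, 0.411, 0.0], [0.411, -0.912, -0.0], [0.0, 0.0, -1.0]]
ft_force: [1.0, 0.4, 0.7]
grip_width: 85.6
time: 1.4
ee_pos: [406.7, -86.0, 231.4]
tool_rot: [[0.912, 0.411, 0.0], [0.411, -0.912, -0.0], [0.0, 0.0, -1.0]]
ft_force: [0.8, 0.0, -0.2]
grip_width: 85.2
time: 1.82
ee_pos: [456.5, 74.8, 231.3]
tool_rot: [[0.911, 0.411, 0.0], [0.411, -0.911, -0.0], [0.0, 0.0, -1.0]]
ft_force: [1.0, -0.2, -0.4]
grip_width: 85.8
time: 2.23
ee_pos: [456.1, 73.3, 231.1]
tool_rot: [[0.515, 0.857, -0.001], [0.857, -0.515, -0.0], [-0.0, -0.0, -1.0]]
ft_force: [-0.3, -0.0, -0.2]
grip_width: 35.9
time: 2.65
ee_pos: [456.1, 73.1, 231.2]
tool_rot: [[0.033, 0.999, -0.0], [0.999, -0.033, -0.0], [-0.0, -0.0, -1.0]]
ft_force: [0.6, -0.4, 0.8]
grip_width: 36.2
t2.65 p [456.1  73.1 231.2] yaw 88.13 w 36.2 F [ 0.6 -0.4  0.8] q [  8.  10. 113.  -0.  56.  10.]
shift [ 6.000e-02 -1.000e-02  1.822e+01] spin 0.007
(-114, 0, 68) [322.6 173.6]
(-114, 48, 68) [323.1 118.5]
(-114, -48, 68) [322.3 223.5]
(-68, 112, 64) [381.4  36.7]
(-68, -112, 64) [367.9 281.5]
(-73, 115, 60) [374.6  33.1]
(60, 0, 155) [588.1 209.7]
```

View pics/w1.png

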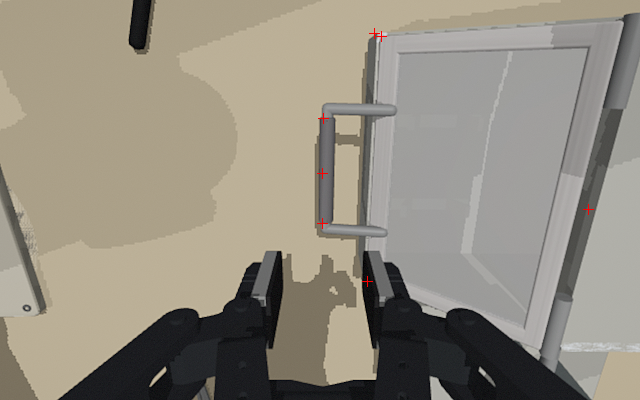

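The wrist view shows the sleeve at column 326, rows 118–226, against a predicted 322.6, so the bar is about 3 mm farther forward than the model. I'll descend and grip it.

```bash
python3 -m inch '.05 .25 2 0; .05 .25 5 0; .05 .25 8 0; .05 .25 11 0; .05 .25 14 0'
python3 -m inch '0 0 1.5 0; 0 0 3 0; 0 0 4.3 0; 0 0 4.3 0; 0 0 4.3 0'
python3 -m inch '0 0 0 0; 0 0 0 0; 0 0 0 0; 0 0 0 0; 0 0 0 0' 0 50
python3 go.py 458 73.7 48 87.7
python3 - <<'E'
from h import *
# arc steps, bar centre relative to start, in tool axes: ty=+x(locker), tz=-z
for th in np.arange(0,2.4,.1):
    a=np.arctan2(-87,-174)-th;b=np.arctan2(-87,-174)
    print("%.1f ty %.2f tz %.2f"%(th,19.4*(np.cos(a)-np.cos(b)),-19.4*(np.sin(a)-np.sin(b))))
E
```

```text
time: 3.12
ee_pos: [458.9, 73.5, 90.2]
tool_rot: [[0.04, 0.999, 0.001], [0.999, -0.04, 0.0], [0.0, 0.001, -1.0]]
ft_force: [0.3, 0.0, 0.7]
grip_width: 35.8
time: 3.53
ee_pos: [458.3, 73.5, 47.9]
tool_rot: [[0.04, 0.999, -0.002], [0.999, -0.04, -0.0], [-0.0, -0.002, -1.0]]
ft_force: [0.6, -0.8, -0.5]
grip_width: 35.9
time: 3.95
ee_pos: [459.9, 73.6, 49.1]
tool_rot: [[0.039, 0.999, 0.002], [0.999, -0.039, 0.0], [0.0, 0.002, -1.0]]
ft_force: [2.3, -1.6, 1.0]
grip_width: 12.3
t3.95 p [459.9  73.6  49.1] yaw 87.76 w 12.3 F [ 2.3 -1.6  1. ] q [  8.  29. 119.  -0.  32.  10.]
shift [-0.   -0.19  0.11] spin 0.001
0.0 ty 0.00 tz -0.00
0.1 ty -0.78 tz -1.78
0.2 ty -1.38 tz -3.62
0.3 ty -1.79 tz -5.52
0.4 ty -2.01 tz -7.44
0.5 ty -2.04 tz -9.38
0.6 ty -1.87 tz -11.31
0.7 ty -1.51 tz -13.22
0.8 ty -0.96 tz -15.08
0.9 ty -0.23 tz -16.88
1.0 ty 0.68 tz -18.59
1.1 ty 1.75 tz -20.20
1.2 ty 2.98 tz -21.70
1.3 ty 4.35 tz -23.07
1.4 ty 5.85 tz -24.30
1.5 ty 7.47 tz -25.37
1.6 ty 9.19 tz -26.27
1.7 ty 10.98 tz -27.00
1.8 ty 12.85 tz -27.55
1.9 ty 14.75 tz -27.90
2.0 ty 16.68 tz -28.06
2.1 ty 18.62 tz -28.03
2.2 ty 20.55 tz -27.81
2.3 ty 22.44 tz -27.40
```

```bash
python3 -m inch '0 -.4 -.9 0; 0 -.78 -1.78 0; 0 -1.1 -2.7 0; 0 -1.38 -3.62 0; 0 -1.6 -4.6 0' 
python3 -m inch '0 -.19 -.92 0; 0 -.3 -1.9 0; 0 -.41 -2.84 0; 0 -.43 -3.8 0; 0 -.44 -4.78 0'
python3 go.py
```

```text
time: 4.37
ee_pos: [442.6, 74.3, 95.5]
tool_rot: [[0.039, 0.999, 0.001], [0.999, -0.039, 0.0], [0.0, 0.001, -1.0]]
ft_force: [3.5, 2.4, -3.5]
grip_width: 12.4
time: 4.78
ee_pos: [437.6, 74.5, 142.8]
tool_rot: [[0.039, 0.999, -0.002], [0.999, -0.039, 0.0], [0.0, -0.002, -1.0]]
ft_force: [1.1, 4.4, -3.1]
grip_width: 12.1
t4.78 p [437.6  74.5 142.8] yaw 87.76 w 12.1 F [ 1.1  4.4 -3.1] q [  8.  17. 119.   0.  43.  10.]
```

```bash
python3 -m inch '0 .17 -1.93 0; 0 .53 -3.84 0; 0 1.08 -5.7 0; 0 1.81 -7.5 0; 0 2.72 -9.21 0'
python3 -m inch '0 1.07 -1.61 0; 0 2.3 -3.11 0; 0 3.67 -4.48 0; 0 5.17 -5.71 0; 0 6.79 -6.78 0'
python3 go.py
python3 -m inch '0 1.72 -.9 0; 0 3.51 -1.63 0; 0 5.38 -2.18 0; 0 7.28 -2.53 0; 0 9.21 -2.69 0'
python3 go.py
```

```text
time: 5.2
ee_pos: [462.2, 73.4, 234.5]
tool_rot: [[0.039, 0.999, -0.007], [0.999, -0.039, 0.0], [-0.0, -0.007, -1.0]]
ft_force: [-3.1, 5.1, -4.3]
grip_width: 12.0
time: 5.62
ee_pos: [528.6, 70.6, 303.8]
tool_rot: [[0.039, 0.999, -0.011], [0.999, -0.039, -0.0], [-0.001, -0.011, -1.0]]
ft_force: [-17.6, 1.7, 19.1]
grip_width: 12.1
t5.62 p [528.6  70.6 303.8] yaw 87.78 w 12.1 F [-17.6   1.7  19.1] q [  6.  12. 100.   0.  68.   8.]
time: 6.03
ee_pos: [625.0, 66.3, 333.4]
tool_rot: [[0.039, 0.999, -0.0], [0.999, -0.039, -0.001], [-0.001, -0.0, -1.0]]
ft_force: [-11.6, -2.6, 15.7]
grip_width: 12.1
t6.03 p [625.   66.3 333.4] yaw 87.76 w 12.1 F [-11.6  -2.6  15.7] q [ 5. 19. 87. -0. 74.  7.]
```

```bash
python3 -m inch '0 1.5 -.1 0; 0 2.9 0 0; 0 4.3 .2 0; 0 5.5 .45 0; 0 6.4 .7 0'
python3 -m inch '0 .2 .1 0; 0 .4 .15 0; 0 .4 .15 0; 0 .4 .15 0; 0 .4 .15 0'
python3 go.py
```

```text
time: 6.45
ee_pos: [690.4, 63.5, 324.7]
tool_rot: [[0.039, 0.999, 0.002], [0.999, -0.039, -0.001], [-0.001, 0.002, -1.0]]
ft_force: [-0.7, -2.6, 8.1]
grip_width: 12.7
time: 6.87
ee_pos: [694.2, 63.3, 323.4]
tool_rot: [[0.039, 0.999, 0.003], [0.999, -0.039, -0.001], [-0.001, 0.003, -1.0]]
ft_force: [1.8, -1.6, 8.1]
grip_width: 12.3
t6.87 p [694.2  63.3 323.4] yaw 87.74 w 12.3 F [ 1.8 -1.6  8.1] q [ 4. 26. 78. -0. 76.  7.]
```

```bash
python3 -m inch '0 -.5 0 0; 0 -1 0 0; 0 -1 0 0; 0 -1 0 0; 0 -1 0 0' 
python3 go.py
python3 -m inch '0 0 0 0; 0 0 0 0; 0 0 0 0; 0 0 -1 0; 0 0 -3 0' .5
python3 -m inch '0 0 -2 0; 0 0 -4.5 0; 0 0 -6 0; 0 0 -6 0; 0 0 -6 0' 
python3 go.py
python3 - <<'E'
from bench import eyes
from h import *
import cv2
L=np.load("L.npy");L[0]+=2
o=[]
for n,b in(("scene",(140,310,240,450)),("top",(90,230,250,420))):
    c=np.load(n+".npz");im=eyes.get_image(n)["img"].copy()
    a=np.arctan2(-87,-174)-2.28
    P=T(L,[(60+194*np.cos(a),y,155+194*np.sin(a)) for y in(-48,48)]+[(60,-190,282)]+[(60,-216,280),(60,-164,280)])
    u=proj(c,P);z=im[b[0]:b[1],b[2]:b[3]];z=cv2.resize(z,None,fx=3.5,fy=3.5,interpolation=cv2.INTER_CUBIC)
    for q in u: cv2.drawMarker(z,tuple(int(v) for v in (q-[b[2],b[0]])*3.5),(0,0,255),0,10,1)
    o.append(z[:490,:595])
h=min(x.shape[0] for x in o)
cv2.imwrite("pics/up.png",cv2.resize(np.hstack([x[:h] for x in o]),None,fx=.62,fy=.62,interpolation=cv2.INTER_AREA))
E
```

```text
time: 7.28
ee_pos: [685.7, 63.7, 326.0]
tool_rot: [[0.039, 0.999, 0.009], [0.999, -0.039, -0.001], [-0.001, 0.009, -1.0]]
ft_force: [3.8, -2.7, 16.9]
grip_width: 11.9
t7.28 p [685.7  63.7 326. ] yaw 87.75 w 11.9 F [ 3.8 -2.7 16.9] q [ 4. 25. 80. -0. 75.  7.]
time: 7.7
ee_pos: [681.6, 64.5, 347.7]
tool_rot: [[0.039, 0.999, -0.007], [0.999, -0.039, -0.001], [-0.001, -0.007, -1.0]]
ft_force: [0.6, 0.6, 0.2]
grip_width: 42.5
time: 8.12
ee_pos: [683.5, 64.8, 411.2]
tool_rot: [[0.039, 0.999, 0.001], [0.999, -0.039, -0.0], [0.0, 0.001, -1.0]]
ft_force: [0.3, -0.5, -0.6]
grip_width: 43.1
t8.12 p [683.5  64.8 411.2] yaw 87.77 w 43.1 F [ 0.3 -0.5 -0.6] q [ 4. 22. 73. -0. 85.  7.]
```

View pics/up.png

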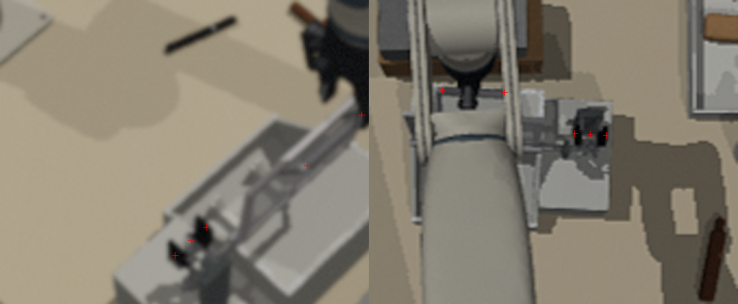

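The door stands up by itself, and the tab markers land on the black tabs in both views. Going to the stave.

```bash
python3 -m inch '-3 -1.52 0 0; -6 -3.04 0 0; -9 -4.56 0 0; -12 -6.1 0 0; -14.93 -7.6 0 0' 1
python3 -m inch '-3 -1.52 0 0; -6 -3.04 0 0; -9 -4.56 0 0; -12 -6.1 0 0; -14.93 -7.6 0 0'
python3 -m inch '-3 -1.52 0 0; -6 -3.04 0 0; -9 -4.56 0 0; -12 -6.1 0 0; -14.93 -7.6 0 0'
python3 -m inch '0 0 1.2 .12; 0 0 2.4 .24; 0 0 3.6 .36; 0 0 4.8 .48; 0 0 6 .6'
python3 -m inch '0 0 1.2 .12; 0 0 2.4 .24; 0 0 3.6 .36; 0 0 4.8 .48; 0 0 6 .6'
python3 -m inch '0 0 1.2 .12; 0 0 2.4 .24; 0 0 3.6 .36; 0 0 4.8 .48; 0 0 6 .505'
python3 go.py 438 -373.6 4 -10
python3 - <<'E'
from bench import ctrl,eyes
from h import *
import cv2
s=ctrl.read_state();d=eyes.get_image("wrist");H=d["hand_eye"];R=s["tool_rot"]
c=dict(K=d["camera_matrix"],p=s["ee_pos"]+R@H[:3,3],R=R@H[:3,:3]);np.savez("wrist.npz",**c)
im=d["img"].copy()
u=proj(c,[438,-373.6,30])[0];print(u);cv2.drawMarker(im,tuple(int(v) for v in u),(0,0,255),0,10,1)
cv2.imwrite("pics/w2.png",im)
E
```

```text
time: 8.63
ee_pos: [600.0, -82.5, 408.5]
tool_rot: [[0.039, 0.999, -0.003], [0.999, -0.039, 0.0], [0.0, -0.003, -1.0]]
ft_force: [0.7, -0.5, -0.6]
grip_width: 85.3
time: 9.05
ee_pos: [518.2, -228.7, 408.7]
tool_rot: [[0.039, 0.999, -0.003], [0.999, -0.039, 0.001], [0.001, -0.003, -1.0]]
ft_force: [1.1, -0.7, -0.3]
grip_width: 86.0
time: 9.47
ee_pos: [436.5, -374.8, 408.8]
tool_rot: [[0.039, 0.999, -0.002], [0.999, -0.039, 0.002], [0.002, -0.002, -1.0]]
ft_force: [-0.2, 0.7, 0.3]
grip_width: 85.5
time: 9.88
ee_pos: [437.3, -373.4, 348.1]
tool_rot: [[0.601, 0.799, -0.002], [0.799, -0.601, 0.002], [0.0, -0.003, -1.0]]
ft_force: [-0.8, -0.2, 0.5]
grip_width: 85.6
time: 10.3
ee_pos: [437.3, -373.1, 288.2]
tool_rot: [[0.947, 0.32, -0.002], [0.32, -0.947, 0.002], [-0.002, -0.003, -1.0]]
ft_force: [-0.4, 0.4, -0.3]
grip_width: 85.3
time: 10.72
ee_pos: [437.3, -373.1, 228.3]
tool_rot: [[0.984, -0.177, -0.002], [-0.177, -0.984, 0.002], [-0.003, -0.001, -1.0]]
ft_force: [0.8, -0.6, -0.1]
grip_width: 85.4
t10.72 p [ 437.3 -373.1  228.3] yaw -10.20 w 85.4 F [ 0.8 -0.6 -0.1] q [-42.  20. 100.  -0.  60.  59.]
shift [ 0.14  0.07 22.43] spin -0.003
[322.77606763 162.60999395]
```

View pics/w2.png

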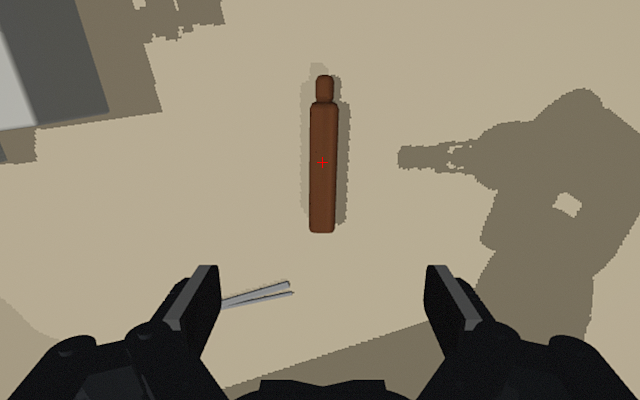

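```bash
python3 - <<'E'
from h import *
c=np.load("wrist.npz")
t=ray(c,(325,76),25);b=ray(c,(322,231.5),30);s=t-b;m=b+s*.5
print(t,b,np.hypot(s[0],s[1]),np.degrees(np.arctan2(s[1],s[0])),m)
E
python3 go.py 438 -373.6 4 -10
```

```text
[ 516.73167237 -389.76869286   25.        ] [ 365.55502287 -359.81022825   30.        ] 154.11647853717096 -11.209001231885711 [ 441.14334762 -374.78946055   27.5       ]
t10.77 p [ 436.4 -372.3  226. ] yaw -10.00 w 85.3 F [-1.2  0.8 -1.7] q [-42.  20. 100.  -0.  60.  58.]
shift [ 0.3   0.17 22.2 ] spin 0.000
```

```bash
python3 -m inch '.3 .05 3 .015; .3 .05 6.5 .015; .3 .05 10 .015; .3 .05 13.5 .015; .3 .05 17 .015' .7
python3 -m inch '0 0 2 0; 0 0 4 0; 0 0 5 0; 0 0 5.2 0; 0 0 5.2 0'
python3 go.py
python3 -m inch '0 0 0 0; 0 0 0 0; 0 0 0 0; 0 0 0 0; 0 0 0 0' 0 50
python3 go.py
```

```text
time: 11.18
ee_pos: [440.6, -374.5, 58.7]
tool_rot: [[0.983, -0.183, -0.0], [-0.183, -0.983, 0.0], [-0.0, -0.0, -1.0]]
ft_force: [0.6, -0.9, -0.1]
grip_width: 60.0
time: 11.6
ee_pos: [440.7, -374.6, 8.0]
tool_rot: [[0.983, -0.186, -0.001], [-0.186, -0.983, 0.001], [-0.001, -0.001, -1.0]]
ft_force: [0.0, 0.2, 0.8]
grip_width: 59.8
t11.60 p [ 440.7 -374.6    8. ] yaw -10.70 w 59.8 F [0.  0.2 0.8] q [-42.  39. 105.  -0.  36.  59.]
time: 12.02
ee_pos: [441.9, -375.6, 10.0]
tool_rot: [[0.982, -0.187, 0.002], [-0.187, -0.982, -0.002], [0.002, 0.001, -1.0]]
ft_force: [-0.9, 1.3, 6.9]
grip_width: 27.0
t12.02 p [ 441.9 -375.6   10. ] yaw -10.77 w 27.0 F [-0.9  1.3  6.9] q [-42.  39. 105.   0.  36.  59.]
```

```bash
python3 -m inch '0 0 -.5 0; 0 0 -1.5 0; 0 0 -3 0; 0 0 -5 0; 0 0 -7 0'
python3 -m inch '0 0 -1.6 -.12; 0 0 -3.2 -.24; 0 0 -4.8 -.36; 0 0 -6.4 -.48; 0 0 -8 -.6'
python3 -m inch '0 0 -1.5 -.12; 0 0 -3 -.24; 0 0 -4.5 -.36; 0 0 -6 -.48; 0 0 -7 -.6'
python3 -m inch '0 0 0 -.12; 0 0 0 -.24; 0 0 0 -.36; 0 0 0 -.48; 0 0 0 -.519'
python3 go.py 564.8 69.4 230 87.73
```

```text
time: 12.43
ee_pos: [440.7, -374.6, 79.6]
tool_rot: [[0.982, -0.187, -0.0], [-0.187, -0.982, 0.0], [-0.001, -0.0, -1.0]]
ft_force: [0.3, -0.8, -0.9]
grip_width: 27.3
time: 12.85
ee_pos: [440.8, -374.7, 160.1]
tool_rot: [[0.914, 0.406, 0.0], [0.406, -0.914, -0.0], [0.0, 0.0, -1.0]]
ft_force: [0.1, 0.3, -0.7]
grip_width: 27.1
time: 13.27
ee_pos: [441.2, -375.0, 230.8]
tool_rot: [[0.525, 0.851, 0.002], [0.851, -0.525, -0.001], [-0.0, 0.002, -1.0]]
ft_force: [0.0, -0.8, -1.4]
grip_width: 26.7
time: 13.68
ee_pos: [440.7, -374.6, 229.3]
tool_rot: [[0.034, 0.999, 0.0], [0.999, -0.034, -0.0], [-0.0, 0.0, -1.0]]
ft_force: [-0.8, -0.1, -1.1]
grip_width: 27.0
t13.68 p [ 440.7 -374.6  229.3] yaw 88.07 w 27.0 F [-0.8 -0.1 -1.1] q [-42.  20. 100.   0.  60. -40.]
shift [44.8  10.91 -0.08] spin 0.006
```

```bash
python3 -m inch '3 .73 0 0; 6 1.46 0 0; 9 2.18 0 0; 12 2.91 0 0; 14.93 3.64 0 0'
python3 -m inch '3 .73 0 0; 6 1.46 0 0; 9 2.18 0 0; 12 2.91 0 0; 14.93 3.64 0 0'
python3 -m inch '3 .73 0 0; 6 1.46 0 0; 9 2.18 0 0; 12 2.91 0 0; 14.93 3.64 0 .006'
python3 -m inch '0 0 1 0; 0 0 2 0; 0 0 2 0; 0 0 2 0; 0 0 2 0'
python3 go.py 564.8 69.4 120 87.73
python3 - <<'E'
from bench import ctrl,eyes
from h import *
import cv2
s=ctrl.read_state();d=eyes.get_image("wrist");H=d["hand_eye"];R=s["tool_rot"]
c=dict(K=d["camera_matrix"],p=s["ee_pos"]+R@H[:3,3],R=R@H[:3,:3]);np.savez("wrist.npz",**c)
im=d["img"].copy();L=np.load("L.npy")
for P in [(-6,36,30),(-6,48,30),(-22,48,30),(10,48,30),(-22,36,30),(10,36,30),(-73,115,60),(-73,-115,60),(60,115,155)]:
    u=proj(c,T(L,P))[0];print(P,u.round(1));cv2.drawMarker(im,tuple(int(v) for v in u),(0,0,255),0,8,1)
cv2.imwrite("pics/w3.png",im)
E
```

```text
time: 14.1
ee_pos: [483.2, -225.6, 229.2]
tool_rot: [[0.04, 0.999, 0.0], [0.999, -0.04, -0.0], [-0.0, 0.0, -1.0]]
ft_force: [0.6, -0.5, -2.0]
grip_width: 27.2
time: 14.52
ee_pos: [525.5, -77.8, 229.3]
tool_rot: [[0.04, 0.999, 0.001], [0.999, -0.04, -0.0], [-0.0, 0.001, -1.0]]
ft_force: [0.7, 0.1, -1.0]
grip_width: 27.2
time: 14.93
ee_pos: [567.9, 69.9, 229.3]
tool_rot: [[0.046, 0.999, 0.0], [0.999, -0.046, 0.0], [0.0, 0.0, -1.0]]
ft_force: [0.5, -0.3, -0.8]
grip_width: 27.1
time: 15.35
ee_pos: [567.7, 67.1, 208.5]
tool_rot: [[0.047, 0.999, -0.001], [0.999, -0.047, -0.0], [-0.0, -0.001, -1.0]]
ft_force: [0.2, 0.5, -1.5]
grip_width: 26.8
t15.35 p [567.7  67.1 208.5] yaw 87.29 w 26.8 F [ 0.2  0.5 -1.5] q [  6.  21. 101.  -0.  57.   8.]
shift [ 0.21 -0.29  8.85] spin -0.008
(-6, 36, 30) [318.2 128.5]
(-6, 48, 30) [318.1 114.8]
(-22, 48, 30) [300.  114.9]
(10, 48, 30) [336.2 114.6]
(-22, 36, 30) [300.3 128.6]
(10, 36, 30) [336.1 128.4]
(-73, 115, 60) [226.6  27.7]
(-73, -115, 60) [249.1 293.7]
(60, 115, 155) [448.4   0. ]
```

View pics/w3.png

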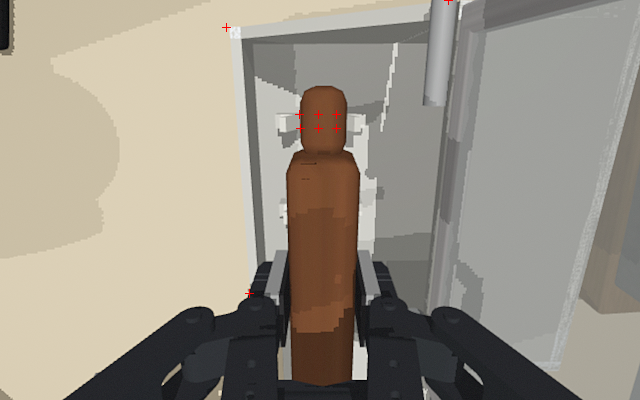

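The cradle's cheeks show at columns 277 and 369, so their centre of about 323 matches the tool's centre column of 322. The sill corner at (231,27) agrees with the same +3 mm shift. The stave is aligned, so I'll descend.

```bash
python3 -m inch '.2 0 2.5 -.008; .2 0 5 -.008; .2 0 7.5 -.008; .2 0 10 -.008; .2 0 12 -.008'
python3 -m inch '0 0 1 0; 0 0 2 0; 0 0 3 0; 0 0 3.5 0; 0 0 3.7 0'
python3 go.py 567.7 69.4 39 87.73
python3 -m inch '0 0 .2 0; 0 0 .4 0; 0 0 .6 0; 0 0 .8 0; 0 0 1 0'
python3 go.py 567.7 69.4 39 87.73
```

```text
time: 15.82
ee_pos: [567.9, 69.4, 87.4]
tool_rot: [[0.039, 0.999, -0.0], [0.999, -0.039, -0.0], [-0.0, -0.0, -1.0]]
ft_force: [0.7, -0.2, -2.1]
grip_width: 27.0
time: 16.23
ee_pos: [568.3, 70.1, 51.2]
tool_rot: [[0.038, 0.999, -0.0], [0.999, -0.038, -0.0], [-0.0, -0.0, -1.0]]
ft_force: [-1.0, -0.1, -0.8]
grip_width: 26.8
t16.23 p [568.3  70.1  51.2] yaw 87.81 w 26.8 F [-1.  -0.1 -0.8] q [  6.  35. 105.  -0.  40.   8.]
shift [-0.08 -0.05  1.22] spin 0.001
time: 16.65
ee_pos: [568.4, 70.3, 41.6]
tool_rot: [[0.038, 0.999, 0.001], [0.999, -0.038, 0.0], [0.0, 0.001, -1.0]]
ft_force: [-0.4, 0.1, -0.7]
grip_width: 26.8
t16.65 p [568.4  70.3  41.6] yaw 87.83 w 26.8 F [-0.4  0.1 -0.7] q [  6.  36. 105.  -0.  39.   8.]
shift [-0.1  -0.06  0.26] spin 0.002
```

```bash
python3 -m inch '0 0 .1 0; 0 0 .2 0; 0 0 .3 0; 0 0 .35 0; 0 0 .35 0'
python3 -m inch '0 0 .05 0; 0 0 .1 0; 0 0 .15 0; 0 0 .2 0; 0 0 .2 0'
python3 go.py
```

```text
time: 17.07
ee_pos: [568.2, 70.3, 39.9]
tool_rot: [[0.038, 0.999, 0.0], [0.999, -0.038, 0.0], [0.0, 0.0, -1.0]]
ft_force: [-6.7, -1.1, 20.2]
grip_width: 26.7
time: 17.48
ee_pos: [568.2, 70.3, 39.9]
tool_rot: [[0.038, 0.999, 0.0], [0.999, -0.038, 0.0], [0.0, 0.0, -1.0]]
ft_force: [-13.3, -2.0, 41.6]
grip_width: 26.9
t17.48 p [568.2  70.3  39.9] yaw 87.83 w 26.9 F [-13.3  -2.   41.6] q [  6.  36. 105.   0.  39.   8.]
```

```bash
python3 -m inch '0 0 -.2 0; 0 -.1 -.35 0; 0 -.15 -.35 0; 0 -.15 -.35 0; 0 -.15 -.35 0'
python3 go.py
python3 -m inch '0 0 0 0; 0 0 0 0; 0 0 0 0; 0 0 0 0; 0 0 0 0' .55
python3 -m inch '0 0 -.5 0; 0 0 -1.5 0; 0 0 -3 0; 0 0 -5 0; 0 0 -7 0' .6
python3 -m inch '0 0 -2.5 0; 0 0 -5 0; 0 0 -7.5 0; 0 0 -10 0; 0 0 -12 0'
python3 go.py
python3 - <<'E'
from bench import ctrl,eyes
from h import *
import cv2
s=ctrl.read_state();d=eyes.get_image("wrist");H=d["hand_eye"];R=s["tool_rot"]
c=dict(K=d["camera_matrix"],p=s["ee_pos"]+R@H[:3,3],R=R@H[:3,:3]);np.savez("wrist.npz",**c)
cv2.imwrite("pics/w4.png",d["img"])
E
```

```text
time: 17.9
ee_pos: [567.1, 70.4, 39.9]
tool_rot: [[0.038, 0.999, 0.001], [0.999, -0.038, 0.0], [0.0, 0.001, -1.0]]
ft_force: [-2.6, -1.9, 9.2]
grip_width: 27.0
t17.90 p [567.1  70.4  39.9] yaw 87.82 w 27.0 F [-2.6 -1.9  9.2] q [  6.  36. 106.   0.  38.   8.]
time: 18.32
ee_pos: [566.5, 70.3, 39.1]
tool_rot: [[0.038, 0.999, -0.0], [0.999, -0.038, -0.0], [-0.0, -0.0, -1.0]]
ft_force: [-0.8, -0.2, -1.5]
grip_width: 46.9
time: 18.73
ee_pos: [566.5, 70.3, 110.7]
tool_rot: [[0.038, 0.999, -0.0], [0.999, -0.038, -0.0], [-0.0, -0.0, -1.0]]
ft_force: [0.4, -1.1, -0.4]
grip_width: 51.3
time: 19.15
ee_pos: [567.0, 70.4, 232.6]
tool_rot: [[0.038, 0.999, 0.003], [0.999, -0.038, 0.0], [0.0, 0.003, -1.0]]
ft_force: [-0.1, -0.3, -0.4]
grip_width: 51.3
t19.15 p [567.   70.4 232.6] yaw 87.82 w 51.3 F [-0.1 -0.3 -0.4] q [  6.  20. 100.   0.  60.   8.]
```

View pics/w4.png

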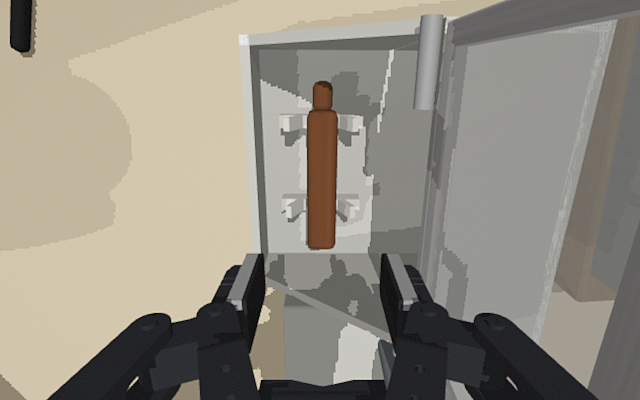

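The stave (columns 308–336, rows 110–248) sits centred between the cheeks (280–362), let go, with the door still up. On to the catch.

```bash
python3 -m inch '0 0 -3 0; 0 0 -6.5 0; 0 0 -10 0; 0 0 -13.5 0; 0 0 -17 0' .92
python3 -m inch '-2 .6 0 0; -4 1.3 0 0; -6 2 0 0; -8 2.7 0 0; -9.5 3.3 0 0'
python3 -m inch '-2 .6 0 0; -4 1.3 0 0; -6 2 0 0; -8 2.7 0 0; -9.5 3.3 0 0'
python3 -m inch '0 0 0 .12; 0 0 0 .24; 0 0 0 .36; 0 0 0 .48; 0 0 0 .6'
python3 -m inch '0 0 0 .12; 0 0 0 .24; 0 0 0 .36; 0 0 0 .48; 0 0 0 .6'
python3 -m inch '0 0 0 .12; 0 0 0 .24; 0 0 0 .372; 0 0 0 .372; 0 0 0 .372'
python3 go.py 625 -123 266 -2.27
python3 - <<'E'
from bench import ctrl,eyes
from h import *
import cv2
s=ctrl.read_state();d=eyes.get_image("wrist");H=d["hand_eye"];R=s["tool_rot"]
c=dict(K=d["camera_matrix"],p=s["ee_pos"]+R@H[:3,3],R=R@H[:3,:3]);np.savez("wrist.npz",**c)
im=d["img"].copy();L=np.load("L.npy")
for P in [(60,-216,298),(60,-164,298),(60,-190,298),(101,-190,262)]:
    u=proj(c,T(L,P)+[3,0,0])[0];print(P,u.round(1));cv2.drawMarker(im,tuple(int(v) for v in u),(0,0,255),0,8,1)
cv2.imwrite("pics/w5.png",im)
E
```

```text
time: 19.62
ee_pos: [566.0, 70.3, 402.0]
tool_rot: [[0.038, 0.999, 0.001], [0.999, -0.038, 0.0], [0.0, 0.001, -1.0]]
ft_force: [0.5, -0.2, 0.6]
grip_width: 78.5
time: 20.03
ee_pos: [595.9, -27.3, 400.3]
tool_rot: [[0.038, 0.999, 0.001], [0.999, -0.038, -0.0], [-0.0, 0.001, -1.0]]
ft_force: [1.0, 0.1, -0.1]
grip_width: 78.8
time: 20.45
ee_pos: [625.3, -123.6, 400.1]
tool_rot: [[0.039, 0.999, 0.001], [0.999, -0.039, -0.0], [-0.0, 0.001, -1.0]]
ft_force: [-0.3, -0.6, 0.3]
grip_width: 78.7
time: 20.87
ee_pos: [625.2, -122.1, 399.9]
tool_rot: [[0.6, 0.8, 0.0], [0.8, -0.6, 0.0], [0.0, 0.0, -1.0]]
ft_force: [-0.1, 0.3, 0.4]
grip_width: 78.7
time: 21.28
ee_pos: [625.2, -121.9, 399.9]
tool_rot: [[0.947, 0.321, 0.0], [0.321, -0.947, 0.0], [0.0, 0.0, -1.0]]
ft_force: [0.4, -0.8, -0.0]
grip_width: 78.4
time: 21.7
ee_pos: [625.3, -122.0, 399.8]
tool_rot: [[0.999, -0.036, 0.0], [-0.036, -0.999, 0.0], [0.0, -0.0, -1.0]]
ft_force: [0.2, -0.2, 1.2]
grip_width: 78.4
t21.70 p [ 625.3 -122.   399.8] yaw -2.06 w 78.4 F [ 0.2 -0.2  1.2] q [-12.  17.  81.   0.  81.  80.]
shift [-0.03  0.11 13.38] spin 0.004
(60, -216, 298) [359.7 195.3]
(60, -164, 298) [287.8 195. ]
(60, -190, 298) [323.8 195.1]
(101, -190, 262) [323.9 130.9]
```

View pics/w5.png

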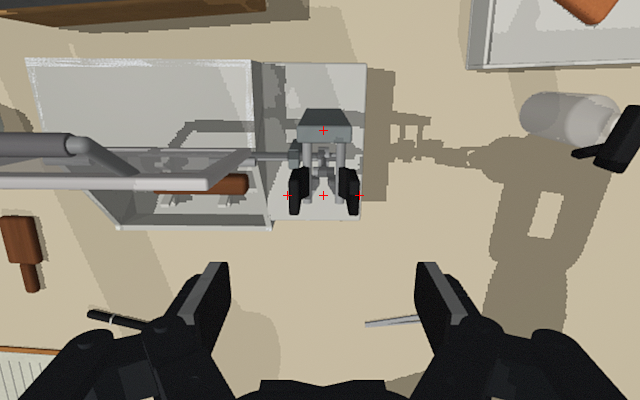

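The tabs appear at columns 288–360 and rows 167–215, right under the markers. Descending and pinching.

```bash
python3 -m inch '0 .1 2 0; 0 .1 5 0; 0 .1 8 0; 0 .1 10.5 0; 0 .1 11.5 0'
python3 -m inch '0 0 .6 0; 0 0 1.2 0; 0 0 1.8 0; 0 0 1.8 0; 0 0 1.8 0'
python3 go.py
python3 -m inch '0 0 0 0; 0 0 0 0; 0 0 0 0; 0 0 0 0; 0 0 0 0' 0 60
python3 -m inch '0 0 0 0; 0 0 0 0; 0 0 0 0; 0 0 0 0; 0 0 0 0'
python3 -m inch '0 0 0 0; 0 0 0 0; 0 0 0 0; 0 0 0 0; 0 0 0 0'
python3 go.py
python3 - <<'E'
from bench import eyes
import cv2
cv2.imwrite("pics/p6.png",cv2.resize(eyes.get_image("scene")["img"][140:310,230:450],None,fx=3,fy=3,interpolation=cv2.INTER_CUBIC))
E
```

```text
time: 22.17
ee_pos: [623.4, -122.6, 280.6]
tool_rot: [[0.999, -0.036, -0.006], [-0.036, -0.999, 0.001], [-0.006, -0.001, -1.0]]
ft_force: [-0.0, 0.6, -0.3]
grip_width: 78.7
time: 22.58
ee_pos: [625.8, -123.1, 267.2]
tool_rot: [[0.999, -0.039, 0.001], [-0.039, -0.999, -0.0], [0.001, 0.0, -1.0]]
ft_force: [-0.2, -0.6, -0.0]
grip_width: 78.5
t22.58 p [ 625.8 -123.1  267.2] yaw -2.23 w 78.5 F [-0.2 -0.6 -0. ] q [-12.  23.  90.   0.  67.  80.]
time: 23.0
ee_pos: [626.5, -123.1, 270.8]
tool_rot: [[0.999, -0.039, 0.004], [-0.039, -0.999, -0.001], [0.004, 0.001, -1.0]]
ft_force: [-7.0, 2.2, 20.6]
grip_width: 33.8
time: 23.42
ee_pos: [626.5, -123.1, 270.8]
tool_rot: [[0.999, -0.039, 0.005], [-0.039, -0.999, -0.001], [0.005, 0.001, -1.0]]
ft_force: [-6.7, 1.8, 20.5]
grip_width: 34.3
time: 23.83
ee_pos: [626.5, -123.1, 270.8]
tool_rot: [[0.999, -0.039, 0.005], [-0.039, -0.999, -0.001], [0.005, 0.001, -1.0]]
ft_force: [-6.0, 1.8, 20.2]
grip_width: 34.0
t23.83 p [ 626.5 -123.1  270.8] yaw -2.24 w 34.0 F [-6.   1.8 20.2] q [-12.  23.  90.   0.  67.  80.]
```

View pics/p6.png

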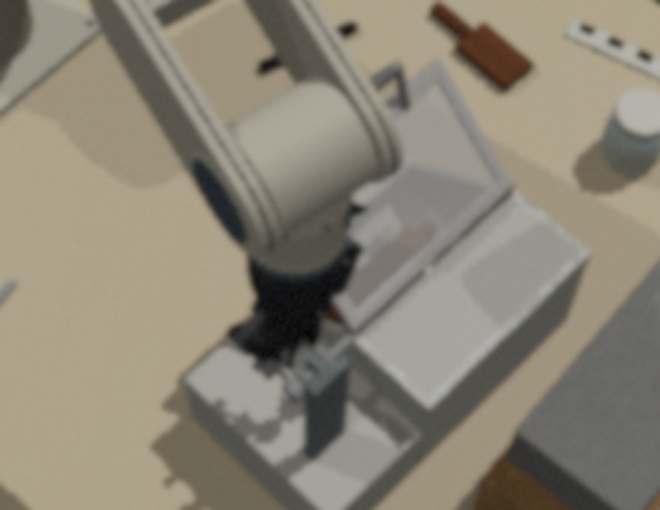

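The stay is freed and the door is falling. Release, retreat upward, and wait for it to shut.

```bash
python3 -m inch '0 0 0 0; 0 0 0 0; 0 0 0 0; 0 0 0 0; 0 0 -1 0' .92
python3 -m inch '0 0 -2.5 0; 0 0 -5 0; 0 0 -8 0; 0 0 -11 0; 0 0 -14 0'
python3 -m inch '-1 2.5 0 0; -2 5 0 0; -3 8 0 0; -4 11 0 0; -5 14 0 0'
for i in 1 2 3 4 5 6 7; do python3 -m inch '0 0 0 0; 0 0 0 0; 0 0 0 0; 0 0 0 0; 0 0 0 0' >/dev/null; done
python3 go.py
python3 - <<'E'
from bench import eyes
import cv2,numpy as np
a=cv2.resize(eyes.get_image("top")["img"][95:230,170:450],None,fx=2.8,fy=2.8,interpolation=cv2.INTER_CUBIC)
cv2.imwrite("pics/p7.png",a)
E
```

```text
time: 24.3
ee_pos: [624.2, -122.8, 274.5]
tool_rot: [[0.999, -0.039, -0.004], [-0.039, -0.999, 0.001], [-0.004, -0.001, -1.0]]
ft_force: [0.4, 0.7, -0.6]
grip_width: 78.5
time: 24.72
ee_pos: [625.2, -123.0, 418.5]
tool_rot: [[0.999, -0.039, 0.0], [-0.039, -0.999, -0.0], [0.0, 0.0, -1.0]]
ft_force: [1.4, -0.0, -0.2]
grip_width: 78.3
time: 25.13
ee_pos: [569.3, -262.0, 417.3]
tool_rot: [[0.999, -0.039, 0.001], [-0.039, -0.999, -0.0], [0.001, 0.0, -1.0]]
ft_force: [0.8, -0.2, -0.1]
grip_width: 78.7
t28.05 p [ 569.9 -261.   416.4] yaw -2.24 w 78.5 F [0.1 0.5 0.6] q [-26.  16.  81.   0.  83.  67.]
```

View pics/p7.png

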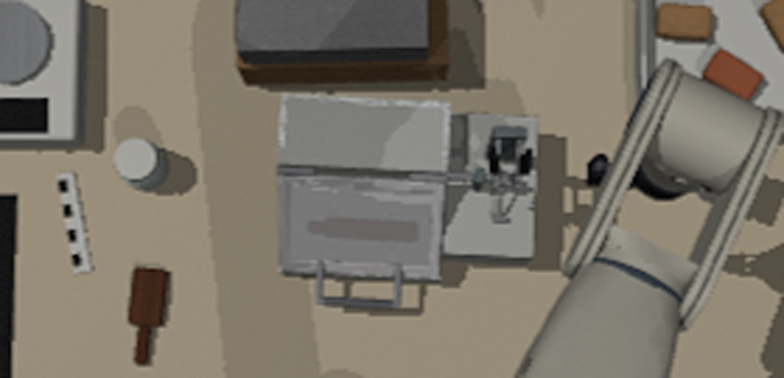

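The door is shut: the bar is at image row 202.9, against 203.3 at the start. The stave shows through the clear door, straight in the cradle, and the tabs have sprung back. A short wait, then I'll hand in.

```bash
for i in 1 2 3 4; do python3 -m inch '0 0 0 0; 0 0 0 0; 0 0 0 0; 0 0 0 0; 0 0 0 0' >/dev/null; done
python3 - <<'E'
from bench import eyes,ctrl,finish_job
import cv2
a=cv2.imread("pics/top0.png");b=eyes.get_image("top")["img"]
for n,(x0,y0,x1,y1) in dict(bar=(280,188,325,207),paddle=(212,185,235,228),jar=(205,140,235,170),scale=(185,150,205,195),marker=(235,230,275,252),tweezers=(358,240,396,254)).items():
    print(n,cv2.absdiff(a,b)[y0:y1,x0:x1].mean().round(1))
print(ctrl.read_state()["ft_force"]); print(finish_job())
E
```

```text
bar 11.1
paddle 1.0
jar 1.0
scale 1.1
marker 6.5
tweezers 10.8
[-0.66909789 -0.24305479  0.57266076]
the job is handed in; nothing more can be done
None
```

The job is handed in at about 30 s of the 72 s allowed; no verdict was reported.

- **Door up:** I gripped the handle sleeve and swung the door up past its stay. After I let go it stood by itself.
- **Stave:** I picked it up and lowered it into the cradle. It touched down at about 40 mm tool height, pressing up to about 42 N at the wrist before I eased off. I then released it, and the wrist picture showed it centred between the cheeks.
- **Catch and closing:** I pinched the tabs to about 34 mm across while the door was up, and it came down. I then let go and moved the arm clear.

**Last checks**
- **Door and tabs:** The handle bar is back where it was at the start (image row 202.9 against 203.3) and the tabs look sprung back.
- **Stave:** It lies straight in the cradle, seen through the door, but I did not measure its final position in millimetres.
- **Robot:** It reads under 1 N and touches nothing.
- **Bystanders:** The before/after image differences are about 1 grey level at the paddle, jar and scale bar.
- **Unresolved differences:** The bar (11.1), marker (6.5) and tweezers (10.8) patches changed more. I put this down to the arm's moved shadow or the arm itself in view, but did not check it. The arm never went near the marker or tweezers at table height.
- **Not checked:** I did not compare the spray bottle before and after.

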